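# Unstack decorated lacquer bowls into their fitted drying trays

## Robot

A 6-joint arm with a two-finger parallel gripper is mounted at the origin on the work surface. World frame = base frame: x ahead of the robot, y to its left, z up, the work surface at z = 0. Lengths are in m, angles in rad, forces in N, time in s.
With the tool pointing down it reaches from about 0.35 to 0.875 m from the base axis. Payload 15.5 kg.
Tool frame: the origin (TCP) lies on the centre line of the jaws, within the pads' length; the fingertips stand 22 mm ahead of it and the grasp point (between the pads) lies 3 mm ahead of it; z points along the fingers, y is the line along which they close (so a half turn about z gives the same grasp; the last joint's range is limited). The gripper opens to 85 mm and grips with 20 to 120 N. Pads are 22 mm wide; open, the fingers measure 114 mm over their backs; the gripper's body (76 mm by 85 mm) begins 54 mm behind the grasp point. The pads swing forward as they close: fully open they stand 13 mm farther back than shut.
Start: joints at [-1.429, 0.494, 1.345, -0, 1.302, -0.096], TCP at [0.147, -0.607, 0.253] pointing down, gripper open.
Joint ranges: [-2.91, 2.91], [-0.82, 2.16], [0.22, 2.67], [-1.22, 4.37], [0.12, 2.79], [-3.08, 3.08]. Speed limits (rad/s): [1.89, 1.89, 2.57, 3.01, 3.01, 3.01].

## Interface

Orientations are given as a unit quaternion [x, y, z, w].
In Python, from cell import status, eyes, arm gives the robot as it stands.
- The arm moves only by the tool drive_tool, never from a script. Its argument "targets" is a list of rows, each an object with "xyz": the shift along the tool's x, y, z in units of 25 mm (1.0 is 25 mm), a list of three; "twist": the turn, a rotation vector about the tool's x, y, z in units of 6 degrees (1.0 is 6 degrees), a list of three. A call has 1 to 12 rows; each row shifts and turns the commanded pose from where the row before left it, along the tool's axes as they then stand; what a row does not reach is not made up. A row lasts 1/10 s, in which the tool goes at most 50 mm and 8.59 degrees, less where a joint would pass 70% of its speed; a pose out of reach is approached as far as the arm can. A call is refused whole if a number of a shift passes 1 or a number of a turn 1, either way. A call with a gripper value outside its range is refused whole. "fingers" is the finger opening in mm, from 0 to 85.4, set as the call begins (left out, the last holds). The fingers move at their own pace and stop on an object; "newtons" is the grip in N (left out, the last holds). Time passes only in rows, so rows that do not move let the fingers close. It gives the time, the measured TCP pose, the force, the opening and the grip force at its end, in the units of the state.
- status.sense(): the state, without advancing time (a new reading comes with each control period).
- eyes.grab_frame(name): name is "scene" or "side" or "wrist"; returns the picture (480x640x3 uint8, red, green, blue); there is no depth.
- eyes.camera_model(name): a dict with "vertical_fov" (degrees; the focal length in pixels is half the picture's height over the tangent of half this angle, whatever the lens; pixels are square), "cx", "cy" (the principal point, pixels), "k1" (the pictures are not rectified: a ray, as slopes to the right and down, at radius r is drawn at 1 + k1 r^2 times it, then the intrinsics apply), "extrinsics" (4x4, takes a point from camera to world coordinates). Camera axes: x right, y down, z forward; pixel columns grow to the right and rows downward; lengths in m; the calibration is good to about 2 mm. A picture is of the moment at which its call begins: read the wrist's pose just before it. camera_model takes no time and is no camera call; for the wrist camera it gives the pose at the moment of the call.
- arm.hand_in(): hands the job in; it is judged then, once.
The state is a dict: "time_s": time; "joint_pos": joint angles; "joint_velocities": joint speeds; "joint_efforts": joint torques, N m; "tcp_pos": TCP position; "eef_rot": TCP orientation; "contact_force": force on the tool from outside, world axes, zero at the start; "wrist_torque": the same for the moment, N m; "opening": finger opening in m; "grasp_force": force on a finger pad.
Only numpy, scipy, OpenCV 4.12 (cv2) and the standard library are available. Lean on these libraries where they do the work, as an engineer would, in place of code of your own. Each camera call takes 0.05 s, during which the arm holds its last target. There are 200 camera calls.

## Task

The four freshly decorated lacquer bowls must not cure touching one another: take the stack apart and set each bowl, mouth down as it lies, flat on the floor of the drying tray made for its size - largest bowl in the largest tray, and so on down to the smallest. Set them down rather than dropping them in, keep them upright on the way, and do not shift or tip the brown wooden cup or the amber powder jar.

Things in the scene. Friction and masses are not known exactly. Their poses are not given: they have to be found in the camera images.
- bowl_large: Largest bowl: round shallow black lacquer bowl, mouth down, 132 mm across the rim, 42 mm high, inside 24 mm deep, about 130 g; bottom of the stack, on a 2 mm blue paper sheet. Origin: centre of the rim plane (its lowest face); z up, towards the foot. It narrows from the rim to height 28 mm; above stands the upright round foot ring to pinch, 58 mm across, 14 mm tall.
- bowl_medium: Second largest bowl: round shallow vermilion red lacquer bowl, mouth down, 114 mm across the rim, 40 mm high, inside 22 mm deep, about 100 g; its inner floor rests on the large bowl's foot. Origin: centre of the rim plane (its lowest face); z up, towards the foot. It narrows from the rim to height 26 mm; above stands the upright round foot ring to pinch, 52 mm across, 14 mm tall.
- bowl_small: Second smallest bowl: round shallow ochre yellow lacquer bowl, mouth down, 96 mm across the rim, 38 mm high, inside 20 mm deep, about 80 g; its inner floor rests on the medium bowl's foot. Origin: centre of the rim plane (its lowest face); z up, towards the foot. It narrows from the rim to height 24 mm; above stands the upright round foot ring to pinch, 46 mm across, 14 mm tall.
- bowl_tiny: Smallest bowl: round shallow dark green lacquer bowl, mouth down, 78 mm across the rim, 34 mm high, inside 16 mm deep, about 60 g; its inner floor rests on the small bowl's foot. Origin: centre of the rim plane (its lowest face); z up, towards the foot. It narrows from the rim to height 20 mm; above stands the upright round foot ring to pinch, 40 mm across, 14 mm tall.
- tray_large: Largest drying tray, for the largest bowl: square open tray of pale wood lined with grey felt, 149 mm square inside, 161 mm outside; floor 6 mm above the bench, walls 6 mm thick, top 18 mm above the bench. Fixed, empty at the start. Origin: centre of its underside; x and y along its sides, z up.
- tray_medium: Second largest drying tray, for the second largest bowl: square open tray of pale wood lined with brown felt, 131 mm square inside, 143 mm outside; floor 6 mm above the bench, walls 6 mm thick, top 18 mm above the bench. Fixed, empty at the start. Origin: centre of its underside; x and y along its sides, z up.
- tray_small: Second smallest drying tray, for the second smallest bowl: square open tray of pale wood lined with white paper, 113 mm square inside, 125 mm outside; floor 6 mm above the bench, walls 6 mm thick, top 18 mm above the bench. Fixed, empty at the start. Origin: centre of its underside; x and y along its sides, z up.
- tray_tiny: Smallest drying tray, for the smallest bowl: square open tray of pale wood lined with dark blue felt, 95 mm square inside, 107 mm outside; floor 6 mm above the bench, walls 6 mm thick, top 18 mm above the bench. Fixed, empty at the start. Origin: centre of its underside; x and y along its sides, z up.
- cup: Bystander: an upright empty reddish-brown wooden cup, 62 mm across the mouth and 75 mm high, loose among the trays. Origin: centre of its underside, z up.
- powder_jar: Bystander: an upright round amber glass jar with a brass cap, 44 mm across and 48 mm high, loose among the trays. Origin: centre of its underside, z up.
Not all that is in view belongs to the job. What is shaped like the tray_tiny but purple or red is not meant.

How it is judged:
At the end, for the whole second after the job is handed in: Each bowl lies mouth down and level (within 0.08 rad) on the floor of the tray of its own size (its rim less than 3.5 mm above the tray's floor, its centre within 15 mm of the tray's), released and at rest (z of bowl_large in the frame of tray_large between 0.002 and 0.0095 m and horizontal distance between bowl_large and tray_large below 0.015 m and angle between each of bowl_large, bowl_medium, bowl_small, bowl_tiny's own z axis and vertical below 0.08 rad and linear speed of each of bowl_large, bowl_medium, bowl_small, bowl_tiny below 0.02 m/s and angular speed of each of bowl_large, bowl_medium, bowl_small, bowl_tiny below 0.2 rad/s and z of bowl_medium in the frame of tray_medium between 0.002 and 0.0095 m and horizontal distance between bowl_medium and tray_medium below 0.015 m and z of bowl_small in the frame of tray_small between 0.002 and 0.0095 m and horizontal distance between bowl_small and tray_small below 0.015 m and z of bowl_tiny in the frame of tray_tiny between 0.002 and 0.0095 m and horizontal distance between bowl_tiny and tray_tiny below 0.015 m); the robot touches nothing.
It fails at once if the cup is moved by more than 20 mm or tipped (distance of cup from where it was at the start of the episode above 0.02 m or angle between cup's own z axis and vertical above 0.3 rad).
It fails at once if the amber jar is moved by more than 20 mm or tipped (distance of powder_jar from where it was at the start of the episode above 0.02 m or angle between powder_jar's own z axis and vertical above 0.3 rad).
It fails at once if a bowl is dropped: it moves faster than 0.6 m/s with no finger touching it (a fall of about 18 mm) ((linear speed of bowl_large above 0.6 m/s and contact force between the fingers and bowl_large below 0.05 N) or (linear speed of bowl_medium above 0.6 m/s and contact force between the fingers and bowl_medium below 0.05 N) or (linear speed of bowl_small above 0.6 m/s and contact force between the fingers and bowl_small below 0.05 N) or (linear speed of bowl_tiny above 0.6 m/s and contact force between the fingers and bowl_tiny below 0.05 N)).
It fails at once if a bowl is tipped by more than 40 degrees (angle between any of bowl_large, bowl_medium, bowl_small, bowl_tiny's own z axis and vertical above 0.7 rad).
It also fails if it takes over 120 s, if anything falls off the work surface, if the arm or the gripper's body presses on something with over 40 N, if the wrist force passes 120 N, or if a joint passes its speed limit or range.

## Working session

There is one attempt and no reset: what is moved stays moved. The work goes in short steps, Python scripts to look and compute and a tool call to move; the robot and the scene stay as the last step left them, time stands still between calls to the robot, and variables do not carry over. Pictures are saved under pics/ and viewed, at most 14 in all, crops included, and the job is handed in when it is done.

Besides the shell and the picture viewer there is one more tool, called after "Emit:" as name([rows], argument=value, ...), one row to a line, values as JSON. drive_tool: Moves the arm, as the interface text tells. Its arguments: {"type":"object","properties":{"targets":{"type":"array","items":{"type":"object","properties":{"xyz":{"type":"array","items":{"type":"number"}},"twist":{"type":"array","items":{"type":"number"}}}}},"fingers":{"type":"number"},"newtons":{"type":"number"}},"required":["targets"]}

```bash
mkdir -p pics; ls; python3 - <<'E'
from cell import status, eyes
import cv2, json, numpy as np
for n in ["scene","side"]:
    cv2.imwrite(f"pics/{n}0.png", eyes.grab_frame(n)[:,:,::-1])
    m=eyes.camera_model(n); print(n,m["vertical_fov"],m["cx"],m["cy"],m["k1"]); print(np.round(m["extrinsics"],3))
s=status.sense(); print(s)
E
```

```text
pics
scene 57.583438932019234 324.3698496134489 241.1424604195477 0.002520606621910693
[[-0.158  0.663 -0.732  1.416]
 [ 0.987  0.121 -0.103  0.205]
 [ 0.02  -0.739 -0.673  0.937]
 [ 0.     0.     0.     1.   ]]
side 52.307065257647544 313.18467925234285 242.9299551243683 -0.015573106235238044
[[-0.872 -0.232  0.43  -0.027]
 [-0.489  0.446 -0.75   0.985]
 [-0.017 -0.865 -0.502  0.667]
 [ 0.     0.     0.     1.   ]]
{'time_s': 0.1, 'joint_pos': array([-1.42851315e+00,  4.94107372e-01,  1.34605760e+00,  1.39973735e-05,
        1.30250218e+00, -9.55130846e-02]), 'joint_velocities': array([-0.00126569, -0.00094188, -0.00086213,  0.00064361,  0.00045778,
        0.00077853]), 'joint_efforts': array([ 1.06819487e-03, -8.83593822e+01, -3.84559751e+01, -1.59178044e-04,
        5.27737851e-03,  3.52866903e-05]), 'tcp_pos': array([ 0.14718328, -0.6071196 ,  0.25277229]), 'eef_rot': array([ 9.92940018e-01,  1.18616326e-01, -5.81697582e-06, -5.37259497e-04]), 'contact_force': array([-0.19968011,  0.18407634, -0.38542276]), 'wrist_torque': array([-0.00797704, -0.04060965,  0.01767907]), 'grasp_force': 0.0, 'opening': 0.08554422907248715}
```

View pics/scene0.png

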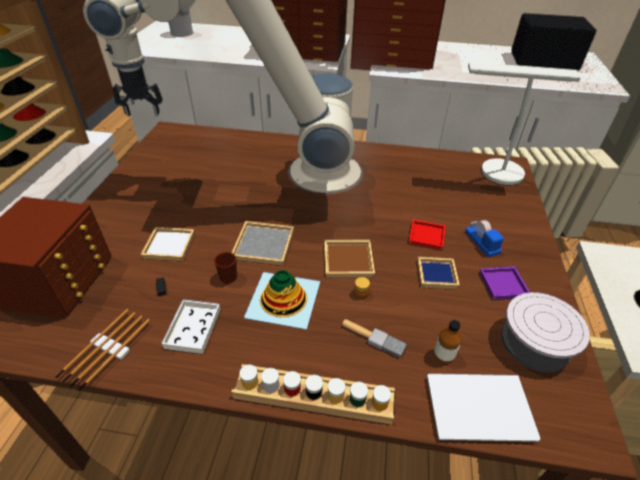

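View pics/side0.png

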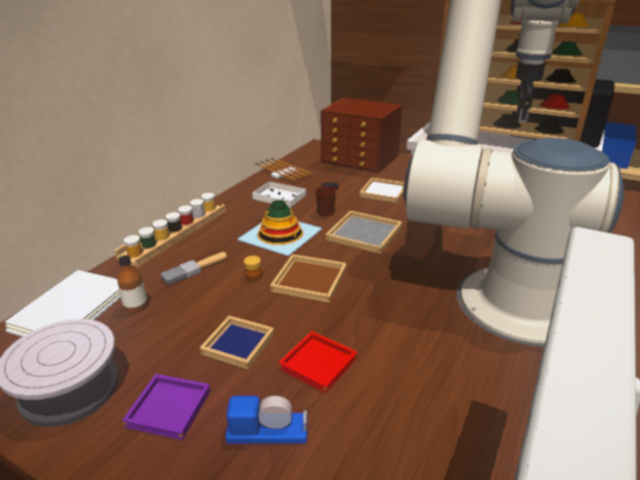

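The scene view shows the stack at (283,293) on blue paper, and the trays: white (168,243), grey (263,241), brown (349,257), dark blue (437,272). The cup is at (227,266) and the jar at (362,288). In the side view the same things appear at stack (280,225), grey (365,230), brown (310,277), blue (238,341), white (385,188), cup (325,200) and jar (252,267). I'll measure them next.

```bash
cat > h.py <<'E'
import numpy as np, cv2
from cell import status, eyes
def cast(m, uv, z):
    f=240/np.tan(np.radians(m["vertical_fov"]/2)); uv=np.atleast_2d(np.asarray(uv,float))
    K=np.array([[f,0,m["cx"]],[0,f,m["cy"]],[0,0,1]])
    p=cv2.undistortPoints(uv[:,None],K,np.array([m["k1"],0,0,0.]))[:,0]
    T=np.asarray(m["extrinsics"]); d=np.c_[p,np.ones(len(p))]@T[:3,:3].T
    return T[:3,3]+d*((z-T[2,3])/d[:,2])[:,None]
def blob(im, lo, hi, seed, close=3):
    mk=cv2.inRange(cv2.cvtColor(im,cv2.COLOR_RGB2HSV),np.array(lo),np.array(hi))
    mk=cv2.morphologyEx(mk,cv2.MORPH_OPEN,np.ones((close,close)))
    cs,_=cv2.findContours(mk,cv2.RETR_EXTERNAL,cv2.CHAIN_APPROX_NONE)
    cs=[c for c in cs if cv2.contourArea(c)>30]
    if not cs: return None
    return min(cs,key=lambda c:-cv2.pointPolygonTest(c,tuple(map(float,seed)),True))
def tray(m, c, size):
    """lining contour on z=6 mm; far edges are the floor's, near ones hidden by the wall: anchor at far edges"""
    p=cast(m,c[:,0],.006)[:,:2].astype(np.float32)
    (ctr,wh,a)=cv2.minAreaRect(p*1000); a=np.radians(a); a=(a+np.pi/4)%(np.pi/2)-np.pi/4
    R=np.array([[np.cos(a),-np.sin(a)],[np.sin(a),np.cos(a)]]); q=p*1000@R
    cam=np.asarray(m["extrinsics"])[:2,3]*1000@R; lo,hi=q.min(0),q.max(0); o=[]
    for k in range(2):
        mid=(lo[k]+hi[k])/2
        o.append(hi[k]-size/2 if cam[k]<mid else lo[k]+size/2)
    return R@np.array(o), np.degrees(a), hi-lo
E
python3 - <<'E'
from h import *
C={"white":((0,0,170),(179,50,255),113),"grey":((0,0,70),(179,40,170),149),"brown":((5,90,50),(20,220,190),131),"blue":((108,100,20),(130,255,150),95)}
S={"scene":{"white":(168,243),"grey":(263,241),"brown":(349,257),"blue":(437,272)},"side":{"white":(385,188),"grey":(365,230),"brown":(310,277),"blue":(238,341)}}
O={"scene":{"cup":(227,256),"jar":(362,280),"stack":(283,278)},"side":{"cup":(325,188),"jar":(252,260),"stack":(279,204)}}
for v in S:
    im=eyes.grab_frame(v); m=eyes.camera_model(v); hsv=cv2.cvtColor(im,cv2.COLOR_RGB2HSV)
    for n,s in S[v].items():
        c=blob(im,C[n][0],C[n][1],s)
        print(v,n,hsv[s[1],s[0]],cv2.contourArea(c),*[np.round(x,1) for x in tray(m,c,C[n][2])])
    for n,s in O[v].items(): print(v,n,np.round(cast(m,s,dict(cup=.075,jar=.048,stack=.098)[n]),3), hsv[s[1],s[0]])
E
```

```text
scene white [113   4 243] 702.5 [ 503.1 -411.4] 5.4 [102.4 106. ]
scene grey [ 60   2 145] 1141.5 [ 450.7 -120.4] 0.7 [128.9 137. ]
scene brown [ 12 175 134] 175268.5 [-289.4 -973.8] -0.1 [1552.1 2131.5]
scene blue [113 179 108] 419.5 [489.3 405.6] 6.0 [71.2 81.6]
scene cup [[ 0.589 -0.187  0.075]] [  8 224  49]
scene jar [[0.588 0.196 0.048]] [ 21 175 235]
scene stack [[ 0.664 -0.008  0.098]] [ 73 216  79]
side white [128   4 244] 327.5 [ 501.6 -413.3] 4.6 [106.1  93. ]
side grey [ 15   4 145] 894.5 [ 438.5 -118.3] 0.9 [132.8 119.3]
side brown [ 12 178 136] 132730.5 [ 4649.6 -8129.7] 16.7 [2194.9 9798.7]
side blue [117 146 105] 874.5 [472.1 419.4] 6.0 [76.9 73.1]
side cup [[ 0.608 -0.2    0.075]] [  6 176  84]
side jar [[0.593 0.2   0.048]] [ 20 182 234]
side stack [[ 0.644 -0.004  0.098]] [ 64 121  78]
```

Emit:
drive_tool([
  {"xyz": [0, 0, -0.8], "twist": [0, 0, 0.76]},
  {"xyz": [0, 0, -0.8], "twist": [0, 0, 0.76]},
  {"xyz": [0, 0, -0.4], "twist": [0, 0, 0.76]},
  {"xyz": [1, -0.4, 0], "twist": [0, 0, 0]},
  {"xyz": [1, -0.4, 0], "twist": [0, 0, 0]},
  {"xyz": [1, -0.4, 0], "twist": [0, 0, 0]},
  {"xyz": [1, -0.4, 0], "twist": [0, 0, 0]},
  {"xyz": [1, -0.4, 0], "twist": [0, 0, 0]},
  {"xyz": [1, -0.4, 0], "twist": [0, 0, 0]},
  {"xyz": [1, -0.4, 0], "twist": [0, 0, 0]},
  {"xyz": [1, -0.4, 0], "twist": [0, 0, 0]},
  {"xyz": [1, -0.4, 0], "twist": [0, 0, 0]},
])

```text
time_s: 1.4
tcp_pos: [0.3733, -0.517, 0.3031]
eef_rot: [1.0, -0.001, -0.0, -0.0]
contact_force: [-0.5, 0.8, -0.3]
opening: 0.0852
grasp_force: 0.0
```

```bash
python3 - <<'E'
from h import *
s=status.sense(); m=eyes.camera_model("wrist"); T=np.array(m["extrinsics"])
print(s["tcp_pos"],s["eef_rot"],s["joint_pos"]); print(m); print(T[:3,3]-s["tcp_pos"])
cv2.imwrite("pics/w1.png",eyes.grab_frame("wrist")[:,:,::-1])
for z in(.006,): print(cast(m,[[0,0],[640,0],[640,480],[0,480]],z))
E
```

```text
[ 0.37325598 -0.51704755  0.3031316 ] [ 9.99999862e-01 -5.01613750e-04 -8.77564833e-05 -1.29959675e-04] [-1.03911219e+00  4.72145699e-01  1.24219119e+00 -1.95519736e-05
  1.42756879e+00  5.32690158e-01]
{'vertical_fov': 62.57318745116276, 'cx': 324.1738942411941, 'cy': 240.34533355081365, 'k1': 0.003914573104351904, 'extrinsics': array([[-5.49975083e-04, -9.57951420e-01, -2.86929911e-01,
         4.46943829e-01],
       [-9.99998448e-01,  1.00704785e-03, -1.44540067e-03,
        -5.16429086e-01],
       [ 1.67357578e-03,  2.86928671e-01, -9.57950488e-01,
         4.24689182e-01],
       [ 0.00000000e+00,  0.00000000e+00,  0.00000000e+00,
         1.00000000e+00]])}
[0.07368785 0.00061846 0.12155758]
[[ 0.55561855 -0.21514834  0.006     ]
 [ 0.55557553 -0.81218883  0.006     ]
 [-0.01623305 -0.94271899  0.006     ]
 [-0.01411413 -0.08134887  0.006     ]]
```

View pics/w1.png

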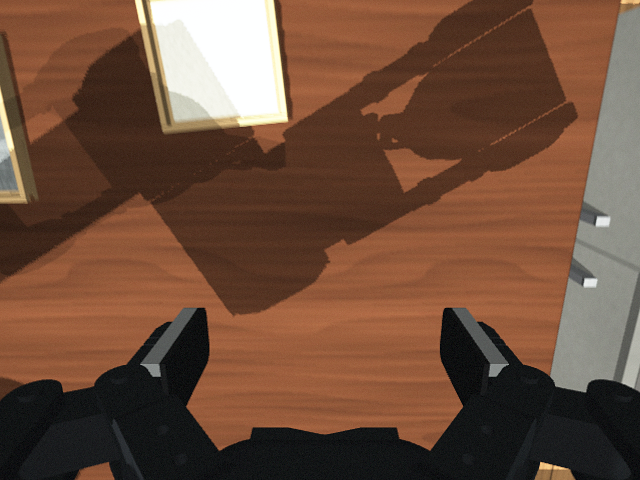

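The wrist view shows the white tray at (210,65), cut by the top edge and partly in shadow, with the fingers at the bottom. I'll move further ahead to see all of the trays.

Emit:
drive_tool([
  {"xyz": [0.6, -0.9, 0]},
  {"xyz": [0.6, -0.9, 0]},
  {"xyz": [0.6, -0.9, 0]},
  {"xyz": [0.6, -0.9, 0]},
  {"xyz": [0.6, -0.9, 0]},
  {"xyz": [0.6, -0.9, 0]},
  {"xyz": [0.6, -0.9, 0]},
  {"xyz": [0.6, -0.9, 0]},
  {"xyz": [0, 0, 0]},
])

```text
invalid input
```

```bash
cat > snap.py <<'E'
from h import *; import sys, json
s=status.sense(); m=eyes.camera_model("wrist"); im=eyes.grab_frame("wrist"); n=sys.argv[1]
cv2.imwrite(f"pics/{n}.png",im[:,:,::-1]); np.savez(f"pics/{n}.npz",m=np.array(m,dtype=object),im=im)
print(np.round(s["tcp_pos"],4),s["time_s"])
E
python3 snap.py w2
```

```text
[ 0.3765 -0.5155  0.3031] 1.45
```

View pics/w2.png

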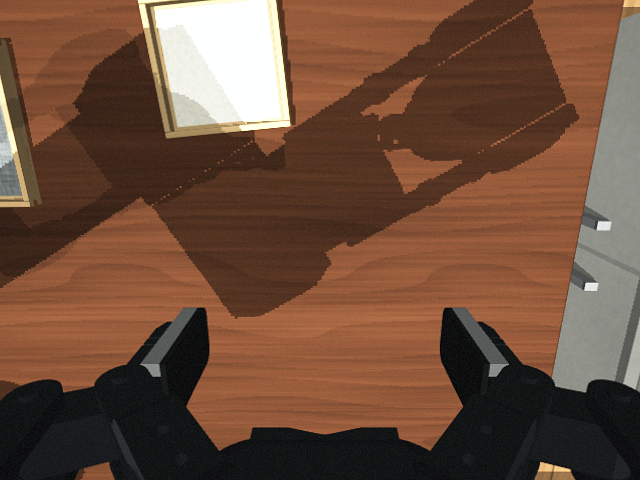

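Emit:
drive_tool([
  {"xyz": [0.2, -1, 0]},
  {"xyz": [0.2, -1, 0]},
  {"xyz": [0.2, -1, 0]},
  {"xyz": [0.2, -1, 0]},
  {"xyz": [0, -1, 0]},
  {"xyz": [0, -1, 0]},
  {"xyz": [0, -1, 0]},
  {"xyz": [0, -1, 0]},
  {"xyz": [0, -1, 0]},
  {"xyz": [0, -1, 0]},
  {"xyz": [0, -1, 0]},
  {"xyz": [0, -1, 0]},
])

```text
invalid input
```

```bash
python3 snap.py w3
```

```text
[ 0.3748 -0.5162  0.303 ] 1.5
```

View pics/w3.png

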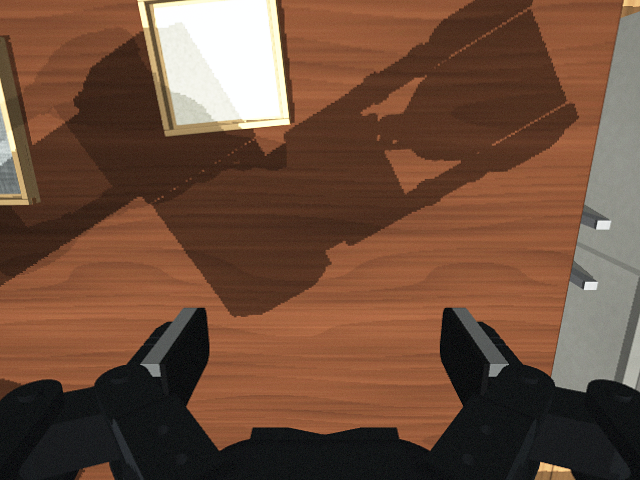

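The moves were refused because every row needs a twist, so both of these views are the same as before, with the white tray's bottom corners near (167,133) and (289,122).

Emit:
drive_tool([
  {"xyz": [0.6, -0.9, 0], "twist": [0, 0, 0]},
  {"xyz": [0.6, -0.9, 0], "twist": [0, 0, 0]},
  {"xyz": [0.6, -0.9, 0], "twist": [0, 0, 0]},
  {"xyz": [0.6, -0.9, 0], "twist": [0, 0, 0]},
  {"xyz": [0.6, -0.9, 0], "twist": [0, 0, 0]},
  {"xyz": [0.6, -0.9, 0], "twist": [0, 0, 0]},
  {"xyz": [0.6, -0.9, 0], "twist": [0, 0, 0]},
  {"xyz": [0.6, -0.9, 0], "twist": [0, 0, 0]},
  {"xyz": [0, 0, 0], "twist": [0, 0, 0]},
  {"xyz": [0, 0, 0], "twist": [0, 0, 0]},
])

```text
time_s: 2.55
tcp_pos: [0.4921, -0.338, 0.3032]
eef_rot: [1.0, -0.0, -0.0, 0.0]
contact_force: [0.4, -0.6, -0.1]
opening: 0.0858
grasp_force: 0.0
```

```bash
python3 snap.py w4
```

```text
[ 0.4921 -0.338   0.3032] 2.55
```

View pics/w4.png

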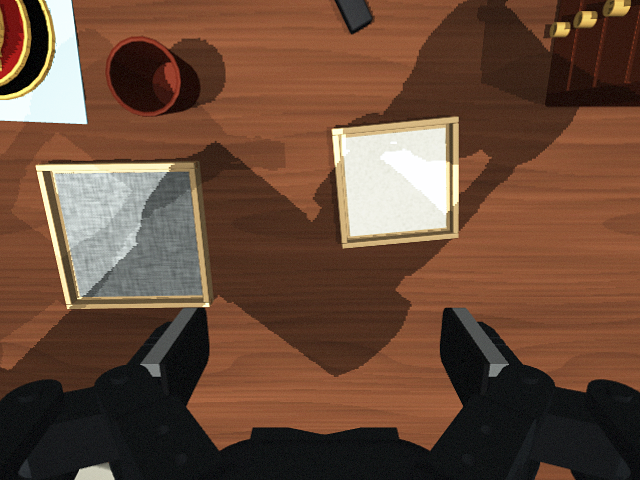

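The wrist view shows the grey tray with its outer top corners near (37,165), (200,162), (212,305) and (67,307). The white tray's are (332,129), (459,117), (459,237) and (342,247). The cup mouth is at (150,76).

```bash
cat >> h.py <<'E'
def quad(m,px,size,z=.018):
    p=cast(m,px,z)[:,:2]*1000; e=np.linalg.norm(p-np.roll(p,-1,0),axis=1)
    d=p[1]-p[0]; print(size,"centre",np.round(p.mean(0),1),"edges",np.round(e,1),"yaw",round(float(np.degrees(np.arctan2(d[1],d[0]))),1))
def load(n):
    d=np.load(f"pics/{n}.npz",allow_pickle=True); return d["m"].item(),d["im"]
E
python3 - <<'E'
from h import *
m,im=load("w4")
quad(m,[(37,166),(198,163),(207,305),(67,306)],161)
quad(m,[(332,130),(458,118),(459,236),(342,246)],125)
hsv=cv2.cvtColor(im,cv2.COLOR_RGB2HSV)
print(np.round(cast(m,[(144,76)],.075),3))
cv2.imwrite("pics/w4crop.png",cv2.vconcat([cv2.resize(im[150:320,20:230],(630,510),interpolation=cv2.INTER_CUBIC)])[:,:,::-1])
E
```

```text
161 centre [ 445.8 -127.8] edges [163.3 158.2 157.7 156. ] yaw -88.9
125 centre [ 503.4 -414. ] edges [124.4 121.5 125.8 121.2] yaw -84.8
[[ 0.602 -0.19   0.075]]
```

View pics/w4crop.png

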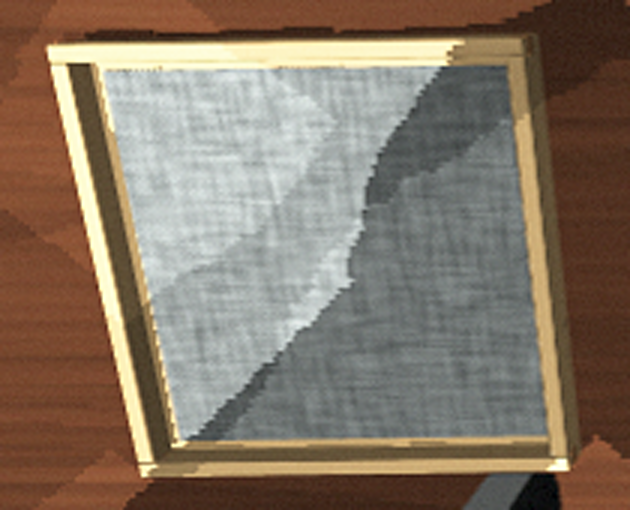

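Emit:
drive_tool([
  {"xyz": [0.2, -1, 0], "twist": [0, 0, 0]},
  {"xyz": [0.2, -1, 0], "twist": [0, 0, 0]},
  {"xyz": [0.2, -1, 0], "twist": [0, 0, 0]},
  {"xyz": [0.2, -1, 0], "twist": [0, 0, 0]},
  {"xyz": [0.2, -1, 0], "twist": [0, 0, 0]},
  {"xyz": [0, -1, 0], "twist": [0, 0, 0]},
  {"xyz": [0, -1, 0], "twist": [0, 0, 0]},
  {"xyz": [0, -1, 0], "twist": [0, 0, 0]},
  {"xyz": [0, -1, 0], "twist": [0, 0, 0]},
  {"xyz": [0, -1, 0], "twist": [0, 0, 0]},
  {"xyz": [0, -1, 0], "twist": [0, 0, 0]},
  {"xyz": [0, -1, 0], "twist": [0, 0, 0]},
])

```text
time_s: 3.8
tcp_pos: [0.5176, -0.0381, 0.3034]
eef_rot: [1.0, -0.001, 0.0, 0.0]
contact_force: [-1.5, 0.1, 0.6]
opening: 0.0856
grasp_force: 0.0
```

Emit:
drive_tool([
  {"xyz": [0, -1, 0], "twist": [0, 0, 0]},
  {"xyz": [0, -1, 0], "twist": [0, 0, 0]},
  {"xyz": [0, -1, 0], "twist": [0, 0, 0]},
  {"xyz": [0, -1, 0], "twist": [0, 0, 0]},
  {"xyz": [0, -1, 0], "twist": [0, 0, 0]},
  {"xyz": [0, -1, 0], "twist": [0, 0, 0]},
  {"xyz": [0, -1, 0], "twist": [0, 0, 0]},
  {"xyz": [0, -1, 0], "twist": [0, 0, 0]},
  {"xyz": [0, -1, 0], "twist": [0, 0, 0]},
  {"xyz": [0, -1, 0], "twist": [0, 0, 0]},
  {"xyz": [0, 0, 0], "twist": [0, 0, 0]},
  {"xyz": [0, 0, 0], "twist": [0, 0, 0]},
])

```text
time_s: 5.0
tcp_pos: [0.5183, 0.2114, 0.3031]
eef_rot: [1.0, -0.001, -0.0, 0.0]
contact_force: [-0.7, 0.2, 0.1]
opening: 0.085
grasp_force: 0.0
```

```bash
python3 snap.py w5
```

```text
[0.5183 0.2114 0.3031] 5.0
```

View pics/w5.png

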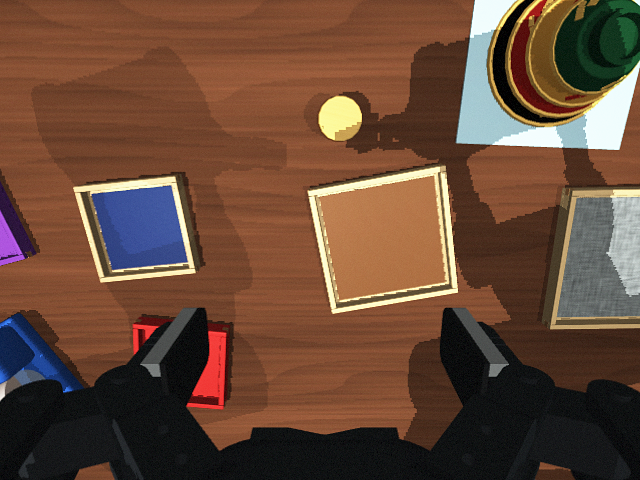

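The wrist view shows the blue tray's corners at (75,188), (179,175), (196,272) and (101,282). The brown tray's are at (308,192), (444,167), (457,291) and (333,312). The jar cap is at (340,118) and the stack is at top right, with the green foot around (620,40).

```bash
python3 - <<'E'
from h import *
m,im=load("w4")
quad(m,[(36.5,165.5),(195,163),(209,306.5),(67,308)],161)
m,im=load("w5")
quad(m,[(75,188),(179,175),(196,272),(101,282)],107)
quad(m,[(308,192),(444,167),(457,291),(333,312)],143)
print(np.round(cast(m,[(340,118)],.048),3),np.round(cast(m,[(620,38)],.098),3))
E
```

```text
161 centre [ 444.8 -127.3] edges [160.6 160.  160.3 159. ] yaw -89.1
107 centre [480.8 409.5] edges [109.2 106.4 106.7 104.9] yaw -83.0
143 centre [466.6 145.2] edges [141.2 139.7 140.9 140. ] yaw -79.6
[[0.595 0.197 0.048]] [[ 0.652 -0.01   0.098]]
```

Emit:
drive_tool([
  {"xyz": [0.4, 1, 0], "twist": [0, 0, 0]},
  {"xyz": [0.4, 1, 0], "twist": [0, 0, 0]},
  {"xyz": [0.4, 1, 0], "twist": [0, 0, 0]},
  {"xyz": [0.4, 1, 0], "twist": [0, 0, 0]},
  {"xyz": [0.4, 1, 0], "twist": [0, 0, 0]},
  {"xyz": [0, 1, 0], "twist": [0, 0, 0]},
  {"xyz": [0, 1, 0], "twist": [0, 0, 0]},
  {"xyz": [0, 1, 0], "twist": [0, 0, 0]},
  {"xyz": [0, 0.6, 0], "twist": [0, 0, 0]},
  {"xyz": [0, 0, 0], "twist": [0, 0, 0]},
  {"xyz": [0, 0, 0], "twist": [0, 0, 0]},
])

```text
time_s: 6.15
tcp_pos: [0.5677, -0.0031, 0.3033]
eef_rot: [1.0, -0.001, -0.0, -0.0]
contact_force: [0.1, -0.4, -0.2]
opening: 0.0854
grasp_force: 0.0
```

```bash
python3 snap.py w6
```

```text
[ 0.5677 -0.0031  0.3033] 6.15
```

View pics/w6.png

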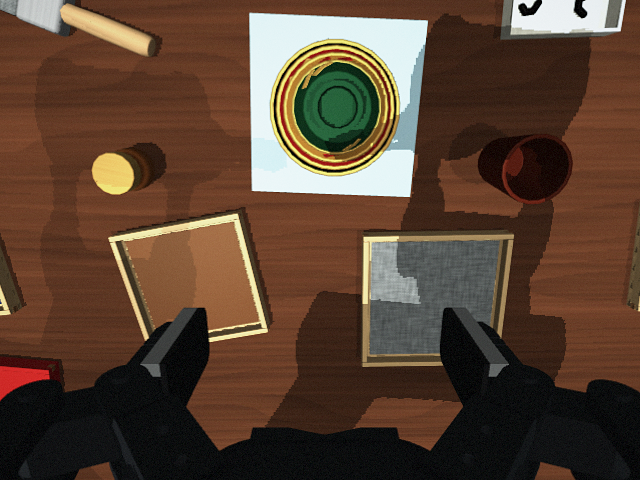

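The wrist view shows the whole stack. The green foot is centred at (338,106), the large rim spans x 270–400 and y 39–176, and the jar is at (115,173) and the cup at (535,168).

```bash
python3 - <<'E'
from h import *
m,im=load("w6")
print(np.round(cast(m,[(338,105.5)],.098),4))
p=cast(m,[(270,107),(400,107),(335,39),(335,176)],.002)*1000;print("large",p[:,:2].round(1))
c=blob(im,(60,60,15),(95,255,200),(338,106),5); q=cast(m,c[:,0],.064)*1000
print("tiny",cv2.minEnclosingCircle(q[:,:2].astype(np.float32)), np.round(q.min(0)),np.round(q.max(0)))
quad(m,[(109,238),(241,211),(268,330),(149,345)],143)
E
```

```text
[[ 0.6538 -0.014   0.098 ]]
large [[656.1  51.6]
 [655.9 -80.3]
 [718.4 -13.9]
 [586.3 -14.7]]
tiny ((653.1663818359375, -13.468015670776367), 36.49574279785156) [617. -49.  64.] [689.  22.  64.]
143 centre [469.8 143.8] edges [146.1 142.  140.8 132.6] yaw -78.4
```

Emit:
drive_tool([
  {"xyz": [0.86, 0.11, 0.4], "twist": [0, 0, 0]},
  {"xyz": [0.86, 0.11, 0.8], "twist": [0, 0, 0]},
  {"xyz": [0.86, 0.11, 0.8], "twist": [0, 0, 0]},
  {"xyz": [0.86, 0.11, 0.8], "twist": [0, 0, 0]},
  {"xyz": [0, 0, 0.8], "twist": [0, 0, 0]},
  {"xyz": [0, 0, 0.8], "twist": [0, 0, 0]},
  {"xyz": [0, 0, 0.8], "twist": [0, 0, 0]},
  {"xyz": [0, 0, 0.6], "twist": [0, 0, 0]},
  {"xyz": [0, 0, 0.2], "twist": [0, 0, 0]},
  {"xyz": [0, 0, 0], "twist": [0, 0, 0]},
], fingers=60, newtons=30)

```text
time_s: 7.2
tcp_pos: [0.6536, -0.0131, 0.1528]
eef_rot: [1.0, -0.0, -0.001, -0.0]
contact_force: [0.7, -0.1, 0.4]
opening: 0.0603
grasp_force: 0.0
```

```bash
python3 snap.py w7
```

```text
[ 0.6536 -0.0131  0.1528] 7.2
```

View pics/w7.png

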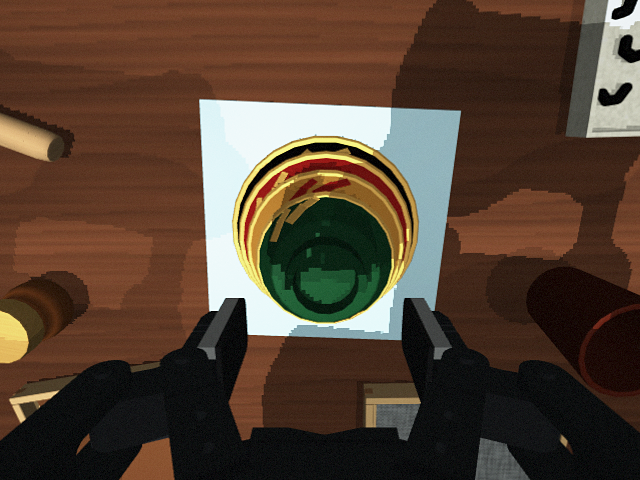

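The green foot sits at (326,279), centred between the pads, whose tips are at (245,299) and (403,299). From that I work out the tips are about 16 mm ahead of the TCP at this opening. I'll go down and close.

Emit:
drive_tool([
  {"xyz": [0, 0, 0.7], "twist": [0, 0, 0]},
  {"xyz": [0, 0, 0.7], "twist": [0, 0, 0]},
  {"xyz": [0, 0, 0.45], "twist": [0, 0, 0]},
  {"xyz": [0, 0, 0], "twist": [0, 0, 0]},
  {"xyz": [0, 0, 0], "twist": [0, 0, 0]},
])

```text
time_s: 7.75
tcp_pos: [0.6542, -0.0139, 0.1078]
eef_rot: [1.0, -0.0, 0.0, 0.0]
contact_force: [-0.3, -0.5, 1.4]
opening: 0.06
grasp_force: 0.0
```

Emit:
drive_tool([
  {"xyz": [0, 0, 0], "twist": [0, 0, 0]},
  {"xyz": [0, 0, 0], "twist": [0, 0, 0]},
  {"xyz": [0, 0, 0], "twist": [0, 0, 0]},
  {"xyz": [0, 0, 0], "twist": [0, 0, 0]},
  {"xyz": [0, 0, 0], "twist": [0, 0, 0]},
  {"xyz": [0, 0, 0], "twist": [0, 0, 0]},
], fingers=30, newtons=30)

```text
time_s: 8.35
tcp_pos: [0.6544, -0.0139, 0.1083]
eef_rot: [1.0, -0.0, 0.001, 0.0]
contact_force: [-2.0, 0.8, 6.0]
opening: 0.0388
grasp_force: 29.4
```

Emit:
drive_tool([
  {"xyz": [0, 0, -0.3], "twist": [0, 0, 0]},
  {"xyz": [0, 0, -0.7], "twist": [0, 0, 0]},
  {"xyz": [0, 0, -0.9], "twist": [0, 0, 0]},
  {"xyz": [0, 0, -0.9], "twist": [0, 0, 0]},
  {"xyz": [0, 0, -0.7], "twist": [0, 0, 0]},
  {"xyz": [0, 0, -0.3], "twist": [0, 0, 0]},
  {"xyz": [0, 0, 0], "twist": [0, 0, 0]},
])

```text
time_s: 9.05
tcp_pos: [0.6543, -0.014, 0.2034]
eef_rot: [1.0, -0.0, 0.001, 0.0]
contact_force: [0.2, 1.0, -0.6]
opening: 0.0384
grasp_force: 30.3
```

```bash
python3 snap.py w8
```

```text
[ 0.6543 -0.014   0.2034] 9.05
```

View pics/w8.png

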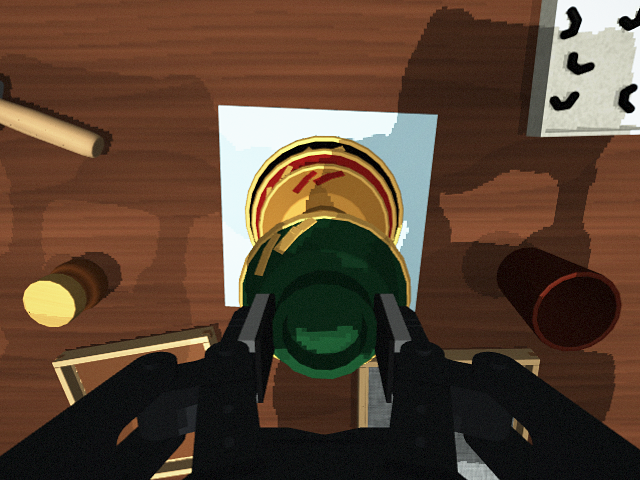

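The green bowl is lifted level, with its foot at (325,335) between the pads, and the other three stay on the paper. I'll carry it to the blue tray.

Emit:
drive_tool([
  {"xyz": [-0.2, -0.5, 0], "twist": [0, 0, 0]},
  {"xyz": [-0.4, -1, 0], "twist": [0, 0, 0]},
  {"xyz": [-0.4, -1, 0], "twist": [0, 0, 0]},
  {"xyz": [-0.4, -1, 0], "twist": [0, 0, 0]},
  {"xyz": [-0.4, -1, 0], "twist": [0, 0, 0]},
  {"xyz": [-0.4, -1, 0], "twist": [0, 0, 0]},
  {"xyz": [-0.4, -1, 0], "twist": [0, 0, 0]},
  {"xyz": [-0.4, -1, 0], "twist": [0, 0, 0]},
  {"xyz": [-0.4, -1, 0], "twist": [0, 0, 0]},
  {"xyz": [-0.4, -1, 0], "twist": [0, 0, 0]},
  {"xyz": [-0.4, -1, 0], "twist": [0, 0, 0]},
  {"xyz": [-0.4, -1, 0], "twist": [0, 0, 0]},
])

```text
time_s: 10.3
tcp_pos: [0.5375, 0.275, 0.201]
eef_rot: [1.0, -0.0, -0.001, 0.0]
contact_force: [0.8, 0.5, -0.4]
opening: 0.0382
grasp_force: 30.3
```

Emit:
drive_tool([
  {"xyz": [-0.4, -1, 0], "twist": [0, 0, 0]},
  {"xyz": [-0.4, -1, 0], "twist": [0, 0, 0]},
  {"xyz": [-0.4, -1, 0], "twist": [0, 0, 0]},
  {"xyz": [-0.4, -1, 0], "twist": [0, 0, 0]},
  {"xyz": [-0.4, -1, 0], "twist": [0, 0, 0]},
  {"xyz": [-0.3, -0.45, 0], "twist": [0, 0, 0]},
  {"xyz": [0, 0, 0], "twist": [0, 0, 0]},
  {"xyz": [0, 0, 0], "twist": [0, 0, 0]},
])

```text
time_s: 11.1
tcp_pos: [0.4813, 0.4096, 0.2015]
eef_rot: [1.0, -0.0, -0.0, 0.0]
contact_force: [0.3, -0.6, -0.5]
opening: 0.0381
grasp_force: 30.3
```

```bash
python3 snap.py w9
```

```text
[0.4813 0.4096 0.2015] 11.1
```

View pics/w9.png

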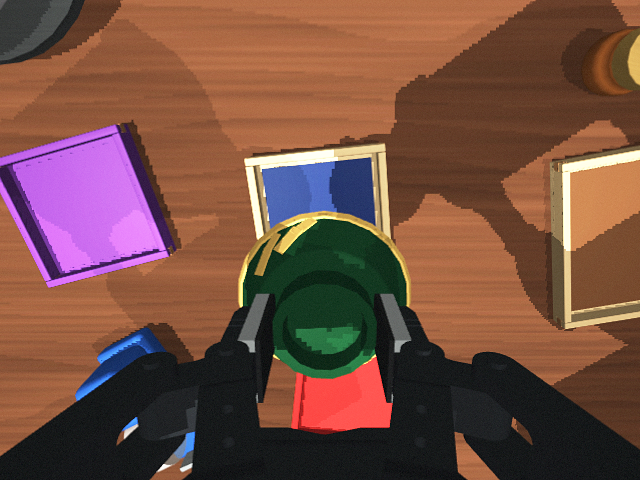

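```bash
cat >> h.py <<'E'
def far(m,a,b,outer,z=.018):
    p=cast(m,[a,b],z)[:,:2]*1000; d=p[1]-p[0]; L=np.linalg.norm(d); d/=L; n=np.array([d[1],-d[0]]); n*=-np.sign(n[0])
    print("far-edge len",round(L,1),"centre",np.round(p.mean(0)+n*outer/2,1))
E
python3 - <<'E'
from h import *
m,im=load("w9")
far(m,(246,160),(385,145),107)
print(np.round(cast(m,[(325,333)],.2015-.108+.098),4))
quad(m,[(246,160),(385,145),(0,0),(0,0)],0)
E
```

```text
far-edge len 105.7 centre [479.6 410.7]
[[0.4794 0.4097 0.1915]]
0 centre [583.3 522.8] edges [105.7 282.2   0.  192.7] yaw -84.0
```

Emit:
drive_tool([
  {"xyz": [0, 0, 0.6], "twist": [0, 0, 0]},
  {"xyz": [0, 0, 0.9], "twist": [0, 0, 0]},
  {"xyz": [0, 0, 0.9], "twist": [0, 0, 0]},
  {"xyz": [0, 0, 0.9], "twist": [0, 0, 0]},
  {"xyz": [0, 0, 0.9], "twist": [0, 0, 0]},
  {"xyz": [0, 0, 0.7], "twist": [0, 0, 0]},
  {"xyz": [0, 0, 0.5], "twist": [0, 0, 0]},
  {"xyz": [0, 0, 0.3], "twist": [0, 0, 0]},
  {"xyz": [0, 0, 0.1], "twist": [0, 0, 0]},
  {"xyz": [0, 0, 0], "twist": [0, 0, 0]},
  {"xyz": [0, 0, 0], "twist": [0, 0, 0]},
])

```text
time_s: 12.25
tcp_pos: [0.4821, 0.4102, 0.0578]
eef_rot: [1.0, -0.001, 0.0, -0.0]
contact_force: [-0.7, 0.1, -0.5]
opening: 0.0387
grasp_force: 30.3
```

Emit:
drive_tool([
  {"xyz": [0, 0, 0.07], "twist": [0, 0, 0]},
  {"xyz": [0, 0, 0.07], "twist": [0, 0, 0]},
  {"xyz": [0, 0, 0], "twist": [0, 0, 0]},
])

```text
time_s: 12.55
tcp_pos: [0.4817, 0.41, 0.0535]
eef_rot: [1.0, -0.0, -0.0, 0.0]
contact_force: [0.4, -0.5, -0.9]
opening: 0.0383
grasp_force: 30.3
```

Emit:
drive_tool([
  {"xyz": [0, 0, 0.05], "twist": [0, 0, 0]},
  {"xyz": [0, 0, 0.05], "twist": [0, 0, 0]},
  {"xyz": [0, 0, 0.04], "twist": [0, 0, 0]},
  {"xyz": [0, 0, 0], "twist": [0, 0, 0]},
  {"xyz": [0, 0, 0], "twist": [0, 0, 0]},
])

```text
time_s: 13.05
tcp_pos: [0.4817, 0.41, 0.0503]
eef_rot: [1.0, -0.0, 0.0, -0.0]
contact_force: [-1.0, -1.2, 5.2]
opening: 0.0383
grasp_force: 30.9
```

Emit:
drive_tool([
  {"xyz": [0, 0, 0], "twist": [0, 0, 0]},
  {"xyz": [0, 0, 0], "twist": [0, 0, 0]},
  {"xyz": [0, 0, 0], "twist": [0, 0, 0]},
  {"xyz": [0, 0, 0], "twist": [0, 0, 0]},
  {"xyz": [0, 0, -0.4], "twist": [0, 0, 0]},
  {"xyz": [0, 0, -0.8], "twist": [0, 0, 0]},
  {"xyz": [0, 0, -1], "twist": [0, 0, 0]},
  {"xyz": [0, 0, -1], "twist": [0, 0, 0]},
  {"xyz": [0, 0, -1], "twist": [0, 0, 0]},
  {"xyz": [0, 0, -1], "twist": [0, 0, 0]},
  {"xyz": [0, 0, -0.8], "twist": [0, 0, 0]},
  {"xyz": [0, 0, 0], "twist": [0, 0, 0]},
], fingers=62)

```text
time_s: 14.25
tcp_pos: [0.4828, 0.4108, 0.2037]
eef_rot: [1.0, -0.0, 0.002, -0.001]
contact_force: [-1.0, 0.6, -0.7]
opening: 0.0619
grasp_force: 0.0
```

```bash
python3 snap.py w10; python3 - <<'E'
from h import *
m,im=load("w10")
c=blob(im,(60,60,15),(95,255,200),(325,330),5)
for z in(.006,.04):
    q=cast(m,c[:,0],z)*1000; print(z,cv2.minEnclosingCircle(q[:,:2].astype(np.float32)),q.min(0).round(),q.max(0).round())
E
```

```text
[0.4828 0.4108 0.2037] 14.25
0.006 ((479.0542907714844, 409.98321533203125), 36.612945556640625) [443. 374.   6.] [515. 446.   6.]
0.04 ((487.2325439453125, 410.10101318359375), 32.71802520751953) [455. 378.  40.] [519. 442.  40.]
```

Emit:
drive_tool([
  {"xyz": [0.2, 0.5, 0], "twist": [0, 0, 0]},
  {"xyz": [0.4, 1, 0], "twist": [0, 0, 0]},
  {"xyz": [0.4, 1, 0], "twist": [0, 0, 0]},
  {"xyz": [0.4, 1, 0], "twist": [0, 0, 0]},
  {"xyz": [0.4, 1, 0], "twist": [0, 0, 0]},
  {"xyz": [0.4, 1, 0], "twist": [0, 0, 0]},
  {"xyz": [0.4, 1, 0], "twist": [0, 0, 0]},
  {"xyz": [0.4, 1, 0], "twist": [0, 0, 0]},
  {"xyz": [0.4, 1, 0], "twist": [0, 0, 0]},
  {"xyz": [0.4, 1, 0], "twist": [0, 0, 0]},
  {"xyz": [0.4, 1, 0], "twist": [0, 0, 0]},
  {"xyz": [0.4, 1, 0], "twist": [0, 0, 0]},
])

```text
time_s: 15.5
tcp_pos: [0.5961, 0.1205, 0.1991]
eef_rot: [1.0, -0.001, -0.001, 0.0]
contact_force: [0.4, -0.2, 0.8]
opening: 0.0621
grasp_force: 0.0
```

Emit:
drive_tool([
  {"xyz": [0.4, 1, 0], "twist": [0, 0, 0]},
  {"xyz": [0.4, 1, 0], "twist": [0, 0, 0]},
  {"xyz": [0.4, 1, 0], "twist": [0, 0, 0]},
  {"xyz": [0.4, 1, 0], "twist": [0, 0, 0]},
  {"xyz": [0.4, 1, 0], "twist": [0, 0, 0]},
  {"xyz": [0.3, 0.45, 0], "twist": [0, 0, 0]},
  {"xyz": [0, 0, 0], "twist": [0, 0, 0]},
  {"xyz": [0, 0, 0], "twist": [0, 0, 0]},
])

```text
time_s: 16.3
tcp_pos: [0.6532, -0.0137, 0.1994]
eef_rot: [1.0, -0.001, -0.001, -0.0]
contact_force: [0.1, -1.0, 0.5]
opening: 0.0618
grasp_force: 0.0
```

```bash
python3 snap.py w11; python3 - <<'E'
from h import *
m,im=load("w11")
# foot top of small bowl: expected px
c=blob(im,(15,60,40),(35,255,255),(325,300),3)
for z in(.042,.08):
    q=cast(m,c[:,0],z)*1000; print(z,cv2.minEnclosingCircle(q[:,:2].astype(np.float32)),q.min(0).round(),q.max(0).round())
x,y=[int(v) for v in (320,280)]
g=cv2.cvtColor(im[120:440,120:520],cv2.COLOR_RGB2BGR); cv2.imwrite("pics/w11c.png",cv2.resize(g,(800,600) if 0 else (750,600)))
E
```

```text
[ 0.6532 -0.0137  0.1994] 16.3
0.042 ((661.6739501953125, -13.48548698425293), 58.15298080444336) [604. -71.  42.] [719.  44.  42.]
0.08 ((670.582763671875, -13.434184074401855), 50.23041534423828) [621. -63.  80.] [720.  36.  80.]
```

View pics/w11c.png

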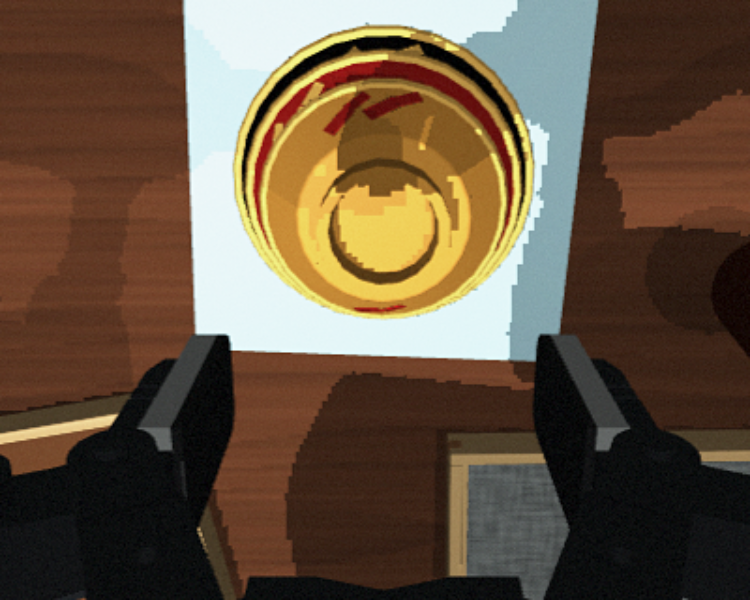

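The green bowl rests in its tray at (479,410). In this crop the small bowl's foot is centred at (385,222), which is full-frame (325,238), with the stack undisturbed.

```bash
python3 - <<'E'
from h import *
m,im=load("w11")
print(np.round(cast(m,[(325.3,238.4)],.08),4), np.round(cast(m,[(325.3,238.4)],.078),4))
E
```

```text
[[ 0.6559 -0.0141  0.08  ]] [[ 0.6553 -0.0142  0.078 ]]
```

Emit:
drive_tool([
  {"xyz": [0.06, 0, 0.5], "twist": [0, 0, 0]},
  {"xyz": [0, 0, 0.9], "twist": [0, 0, 0]},
  {"xyz": [0, 0, 0.9], "twist": [0, 0, 0]},
  {"xyz": [0, 0, 0.9], "twist": [0, 0, 0]},
  {"xyz": [0, 0, 0.7], "twist": [0, 0, 0]},
  {"xyz": [0, 0, 0.35], "twist": [0, 0, 0]},
  {"xyz": [0, 0, 0], "twist": [0, 0, 0]},
  {"xyz": [0, 0, 0], "twist": [0, 0, 0]},
], fingers=64)

```text
time_s: 17.15
tcp_pos: [0.6555, -0.0136, 0.0942]
eef_rot: [1.0, -0.0, 0.0, 0.0]
contact_force: [1.2, 0.5, -0.0]
opening: 0.0641
grasp_force: 0.0
```

Emit:
drive_tool([
  {"xyz": [0, 0, 0.14], "twist": [0, 0, 0]},
  {"xyz": [0, 0, 0], "twist": [0, 0, 0]},
])

```text
time_s: 17.35
tcp_pos: [0.6555, -0.0139, 0.0906]
eef_rot: [1.0, -0.0, 0.0, 0.0]
contact_force: [0.1, 0.5, 1.9]
opening: 0.0641
grasp_force: 0.0
```

Emit:
drive_tool([
  {"xyz": [0, 0, 0], "twist": [0, 0, 0]},
  {"xyz": [0, 0, 0], "twist": [0, 0, 0]},
  {"xyz": [0, 0, 0], "twist": [0, 0, 0]},
  {"xyz": [0, 0, 0], "twist": [0, 0, 0]},
  {"xyz": [0, 0, 0], "twist": [0, 0, 0]},
  {"xyz": [0, 0, 0], "twist": [0, 0, 0]},
], fingers=36, newtons=30)

```text
time_s: 17.95
tcp_pos: [0.6555, -0.0139, 0.0909]
eef_rot: [1.0, -0.0, 0.0, 0.0]
contact_force: [-1.1, 0.2, 4.9]
opening: 0.0443
grasp_force: 29.9
```

Emit:
drive_tool([
  {"xyz": [0, 0, -0.3], "twist": [0, 0, 0]},
  {"xyz": [0, 0, -0.7], "twist": [0, 0, 0]},
  {"xyz": [0, 0, -1], "twist": [0, 0, 0]},
  {"xyz": [0, 0, -1], "twist": [0, 0, 0]},
  {"xyz": [0, 0, -1], "twist": [0, 0, 0]},
  {"xyz": [0, 0, -0.5], "twist": [0, 0, 0]},
  {"xyz": [-0.2, 0.5, 0], "twist": [0, 0, 0]},
  {"xyz": [-0.4, 1, 0], "twist": [0, 0, 0]},
  {"xyz": [-0.4, 1, 0], "twist": [0, 0, 0]},
  {"xyz": [-0.4, 1, 0], "twist": [0, 0, 0]},
  {"xyz": [-0.4, 1, 0], "twist": [0, 0, 0]},
  {"xyz": [-0.4, 1, 0], "twist": [0, 0, 0]},
])

```text
time_s: 19.15
tcp_pos: [0.5987, -0.1527, 0.2016]
eef_rot: [1.0, -0.001, -0.001, -0.0]
contact_force: [0.9, 0.1, 0.2]
opening: 0.0448
grasp_force: 30.8
```

Emit:
drive_tool([
  {"xyz": [-0.4, 1, 0], "twist": [0, 0, 0]},
  {"xyz": [-0.4, 1, 0], "twist": [0, 0, 0]},
  {"xyz": [-0.4, 1, 0], "twist": [0, 0, 0]},
  {"xyz": [-0.4, 1, 0], "twist": [0, 0, 0]},
  {"xyz": [-0.4, 1, 0], "twist": [0, 0, 0]},
  {"xyz": [-0.4, 1, 0], "twist": [0, 0, 0]},
  {"xyz": [-0.4, 1, 0], "twist": [0, 0, 0]},
  {"xyz": [-0.4, 1, 0], "twist": [0, 0, 0]},
  {"xyz": [-0.4, 1, 0], "twist": [0, 0, 0]},
  {"xyz": [-0.28, 1, 0], "twist": [0, 0, 0]},
  {"xyz": [0, 0.5, 0], "twist": [0, 0, 0]},
  {"xyz": [0, 0, 0], "twist": [0, 0, 0]},
])

```text
time_s: 20.35
tcp_pos: [0.5021, -0.4151, 0.2018]
eef_rot: [1.0, -0.001, -0.0, -0.0]
contact_force: [0.8, 0.0, 0.3]
opening: 0.0444
grasp_force: 30.8
```

```bash
python3 snap.py w12; python3 - <<'E'
from h import *
print(status.sense()["opening"])
m,im=load("w12"); hsv=cv2.cvtColor(im,cv2.COLOR_RGB2HSV)
# corners of pale wood: predicted positions of the tray's far corners
T=np.array(m["extrinsics"]); f=240/np.tan(np.radians(m["vertical_fov"]/2))
a=np.radians(5.2); R=np.array([[np.cos(a),-np.sin(a)],[np.sin(a),np.cos(a)]])
for d in [(62.5,62.5),(62.5,-62.5)]:
    P=np.r_[(np.array([503.4,-414])+R@np.array(d))/1000,.018]; c=T[:3,:3].T@(P-T[:3,3]); print("pred",f*c[:2]/c[2]+[m["cx"],m["cy"]])
cs=blob(im,(15,60,40),(35,255,255),(325,300),3)
q=cast(m,cs[:,0],.2-.042)*1000
c=cs[:,0]; print("extent px",c.min(0),c.max(0)); print(cv2.minEnclosingCircle(q[:,:2].astype(np.float32)))
w=blob(im,(0,0,150),(179,60,255),(330,200),3)[:,0]; print("white px",w.min(0),w.max(0))
E
```

```text
[ 0.5021 -0.4151  0.2018] 20.35
0.04446035985992774
pred [232.39401146 144.12183189]
pred [398.71865891 128.03585921]
extent px [220 128] [428 386]
((514.939453125, -418.2619323730469), 63.80955123901367)
white px [232 134] [386 211]
```

Emit:
drive_tool([
  {"xyz": [0.04, 0, 0.6], "twist": [0, 0, 0]},
  {"xyz": [0, -0.03, 0.9], "twist": [0, 0, 0]},
  {"xyz": [0, 0, 0.9], "twist": [0, 0, 0]},
  {"xyz": [0, 0, 0.9], "twist": [0, 0, 0]},
  {"xyz": [0, 0, 0.9], "twist": [0, 0, 0]},
  {"xyz": [0, 0, 0.7], "twist": [0, 0, 0]},
  {"xyz": [0, 0, 0.5], "twist": [0, 0, 0]},
  {"xyz": [0, 0, 0.2], "twist": [0, 0, 0]},
  {"xyz": [0, 0, 0], "twist": [0, 0, 0]},
  {"xyz": [0, 0, 0], "twist": [0, 0, 0]},
])

```text
time_s: 21.4
tcp_pos: [0.5043, -0.4131, 0.0635]
eef_rot: [1.0, -0.0, 0.0, 0.0]
contact_force: [-0.9, 0.4, -0.6]
opening: 0.0444
grasp_force: 30.8
```

Emit:
drive_tool([
  {"xyz": [0, 0, 0.12], "twist": [0, 0, 0]},
  {"xyz": [0, 0, 0.08], "twist": [0, 0, 0]},
  {"xyz": [0, 0, 0.06], "twist": [0, 0, 0]},
  {"xyz": [0, 0, 0.06], "twist": [0, 0, 0]},
  {"xyz": [0, 0, 0], "twist": [0, 0, 0]},
  {"xyz": [0, 0, 0], "twist": [0, 0, 0]},
])

```text
time_s: 22.0
tcp_pos: [0.5039, -0.4131, 0.0549]
eef_rot: [1.0, -0.0, 0.0, 0.0]
contact_force: [-1.3, 1.1, 3.9]
opening: 0.0441
grasp_force: 31.2
```

Emit:
drive_tool([
  {"xyz": [0, 0, 0], "twist": [0, 0, 0]},
  {"xyz": [0, 0, 0], "twist": [0, 0, 0]},
  {"xyz": [0, 0, 0], "twist": [0, 0, 0]},
  {"xyz": [0, 0, 0], "twist": [0, 0, 0]},
  {"xyz": [0, 0, -0.4], "twist": [0, 0, 0]},
  {"xyz": [0, 0, -0.8], "twist": [0, 0, 0]},
  {"xyz": [0, 0, -1], "twist": [0, 0, 0]},
  {"xyz": [0, 0, -1], "twist": [0, 0, 0]},
  {"xyz": [0, 0, -1], "twist": [0, 0, 0]},
  {"xyz": [0, 0, -1], "twist": [0, 0, 0]},
  {"xyz": [0, 0, -0.6], "twist": [0, 0, 0]},
  {"xyz": [0, 0, 0], "twist": [0, 0, 0]},
], fingers=70)

```text
time_s: 23.2
tcp_pos: [0.5047, -0.4137, 0.2028]
eef_rot: [1.0, -0.0, 0.002, 0.002]
contact_force: [0.5, -0.9, -0.3]
opening: 0.0701
grasp_force: 0.0
```

```bash
python3 snap.py w13; python3 - <<'E'
from h import *
m,im=load("w13")
mk=cv2.inRange(cv2.cvtColor(im,cv2.COLOR_RGB2HSV),np.array((0,0,120)),np.array((179,60,255)))
ys,xs=np.nonzero(mk[100:400,200:450]); print(xs.min()+200,xs.max()+200,ys.min()+100,ys.max()+100)
c=blob(im,(12,110,40),(35,255,255),(325,330),3); q=cast(m,c[:,0],.006)*1000
print(cv2.minEnclosingCircle(q[:,:2].astype(np.float32)),q.min(0).round(),q.max(0).round())
E
```

```text
[ 0.5047 -0.4137  0.2028] 23.2
234 441 139 304
((500.6788330078125, -413.02923583984375), 48.09435272216797) [ 453. -461.    6.] [ 549. -365.    6.]
```

Emit:
drive_tool([
  {"xyz": [0.2, -0.5, 0], "twist": [0, 0, 0]},
  {"xyz": [0.4, -1, 0], "twist": [0, 0, 0]},
  {"xyz": [0.4, -1, 0], "twist": [0, 0, 0]},
  {"xyz": [0.4, -1, 0], "twist": [0, 0, 0]},
  {"xyz": [0.4, -1, 0], "twist": [0, 0, 0]},
  {"xyz": [0.4, -1, 0], "twist": [0, 0, 0]},
  {"xyz": [0.4, -1, 0], "twist": [0, 0, 0]},
  {"xyz": [0.4, -1, 0], "twist": [0, 0, 0]},
  {"xyz": [0.4, -1, 0], "twist": [0, 0, 0]},
  {"xyz": [0.4, -1, 0], "twist": [0, 0, 0]},
  {"xyz": [0.4, -1, 0], "twist": [0, 0, 0]},
  {"xyz": [0.4, -1, 0], "twist": [0, 0, 0]},
])

```text
time_s: 24.45
tcp_pos: [0.6189, -0.1235, 0.1986]
eef_rot: [1.0, -0.0, -0.001, -0.0]
contact_force: [0.1, -0.8, 0.2]
opening: 0.0701
grasp_force: 0.0
```

Emit:
drive_tool([
  {"xyz": [0.4, -1, 0], "twist": [0, 0, 0]},
  {"xyz": [0.4, -1, 0], "twist": [0, 0, 0]},
  {"xyz": [0.4, -1, 0], "twist": [0, 0, 0]},
  {"xyz": [0.2, -1, 0], "twist": [0, 0, 0]},
  {"xyz": [0, -0.45, 0], "twist": [0, 0, 0]},
  {"xyz": [0, 0, 0], "twist": [0, 0, 0]},
  {"xyz": [0, 0, 0], "twist": [0, 0, 0]},
])

```text
time_s: 25.15
tcp_pos: [0.6538, -0.0147, 0.1993]
eef_rot: [1.0, -0.0, -0.001, 0.0]
contact_force: [-0.5, -0.6, 0.4]
opening: 0.07
grasp_force: 0.0
```

```bash
python3 snap.py w14; python3 - <<'E'
from h import *
m,im=load("w14")
hsv=cv2.cvtColor(im,cv2.COLOR_RGB2HSV)
red=cv2.inRange(hsv,np.array((0,120,90)),np.array((6,255,255)))|cv2.inRange(hsv,np.array((174,120,60)),np.array((180,255,255)))
mk=cv2.morphologyEx(red,cv2.MORPH_OPEN,np.ones((3,3)))
cs,_=cv2.findContours(mk,cv2.RETR_EXTERNAL,cv2.CHAIN_APPROX_NONE)
for c in sorted(cs,key=cv2.contourArea)[-3:]:
    q=cast(m,c[:,0],.022)*1000; print(cv2.contourArea(c),cv2.boundingRect(c),cv2.minEnclosingCircle(q[:,:2].astype(np.float32)))
# edges near foot: gradient profile across predicted centre row
T=np.array(m["extrinsics"]); f=240/np.tan(np.radians(m["vertical_fov"]/2))
P=np.array([.654,-.014,.062]); c=T[:3,:3].T@(P-T[:3,3]); print("pred foot px",f*c[:2]/c[2]+[m["cx"],m["cy"]], "r px",f*.026/c[2])
E
```

```text
[ 0.6538 -0.0147  0.1993] 25.15
29.0 (544, 289, 8, 9) ((592.364013671875, -198.3807373046875), 4.252730369567871)
56.5 (553, 277, 19, 12) ((601.6683349609375, -208.66754150390625), 8.101696014404297)
13681.5 (254, 153, 138, 134) ((651.6982421875, -13.480569839477539), 53.866451263427734)
pred foot px [323.38811391 234.44567948] r px 38.16736082560191
```

Emit:
drive_tool([
  {"xyz": [0, 0, 0.5], "twist": [0, 0, 0]},
  {"xyz": [0, -0.03, 1], "twist": [0, 0, 0]},
  {"xyz": [0, 0, 1], "twist": [0, 0, 0]},
  {"xyz": [0, 0, 1], "twist": [0, 0, 0]},
  {"xyz": [0, 0, 0.9], "twist": [0, 0, 0]},
  {"xyz": [0, 0, 0.5], "twist": [0, 0, 0]},
  {"xyz": [0, 0, 0.1], "twist": [0, 0, 0]},
  {"xyz": [0, 0, 0], "twist": [0, 0, 0]},
  {"xyz": [0, 0, 0], "twist": [0, 0, 0]},
])

```text
time_s: 26.1
tcp_pos: [0.6549, -0.0139, 0.0758]
eef_rot: [1.0, -0.001, 0.001, 0.0]
contact_force: [0.5, -0.4, 0.5]
opening: 0.0699
grasp_force: 0.0
```

Emit:
drive_tool([
  {"xyz": [-0.06, 0, 0.12], "twist": [0, 0, 0]},
  {"xyz": [0, 0, 0], "twist": [0, 0, 0]},
])

```text
time_s: 26.3
tcp_pos: [0.6527, -0.0136, 0.0721]
eef_rot: [1.0, -0.0, 0.0, 0.0]
contact_force: [0.1, 0.1, 0.5]
opening: 0.0698
grasp_force: 0.0
```

Emit:
drive_tool([
  {"xyz": [0, 0, 0], "twist": [0, 0, 0]},
  {"xyz": [0, 0, 0], "twist": [0, 0, 0]},
  {"xyz": [0, 0, 0], "twist": [0, 0, 0]},
  {"xyz": [0, 0, 0], "twist": [0, 0, 0]},
  {"xyz": [0, 0, 0], "twist": [0, 0, 0]},
  {"xyz": [0, 0, 0], "twist": [0, 0, 0]},
], fingers=42, newtons=30)

```text
time_s: 26.9
tcp_pos: [0.6529, -0.0136, 0.0724]
eef_rot: [1.0, -0.0, 0.0, -0.0]
contact_force: [-2.6, 0.6, 7.6]
opening: 0.0504
grasp_force: 30.1
```

Emit:
drive_tool([
  {"xyz": [0, 0, -0.3], "twist": [0, 0, 0]},
  {"xyz": [0, 0, -0.7], "twist": [0, 0, 0]},
  {"xyz": [0, 0, -1], "twist": [0, 0, 0]},
  {"xyz": [0, 0, -1], "twist": [0, 0, 0]},
  {"xyz": [0, 0, -1], "twist": [0, 0, 0]},
  {"xyz": [0, 0, -0.5], "twist": [0, 0, 0]},
  {"xyz": [-0.42, -0.34, 0], "twist": [0, 0, 0]},
  {"xyz": [-1, -0.9, 0], "twist": [0, 0, 0]},
  {"xyz": [-1, -0.9, 0], "twist": [0, 0, 0]},
  {"xyz": [-1, -0.9, 0], "twist": [0, 0, 0]},
  {"xyz": [-1, -0.9, 0], "twist": [0, 0, 0]},
  {"xyz": [-1, -0.9, 0], "twist": [0, 0, 0]},
])

```text
time_s: 28.1
tcp_pos: [0.5148, 0.1085, 0.1831]
eef_rot: [1.0, -0.001, -0.001, 0.0]
contact_force: [-0.5, -0.2, -1.6]
opening: 0.051
grasp_force: 31.7
```

Emit:
drive_tool([
  {"xyz": [-1, -0.8, 0], "twist": [0, 0, 0]},
  {"xyz": [-0.7, -0.5, 0], "twist": [0, 0, 0]},
  {"xyz": [-0.3, -0.2, 0], "twist": [0, 0, 0]},
  {"xyz": [0, 0, 0], "twist": [0, 0, 0]},
  {"xyz": [0, 0, 0], "twist": [0, 0, 0]},
])

```text
time_s: 28.6
tcp_pos: [0.4679, 0.1448, 0.184]
eef_rot: [1.0, -0.0, 0.0, 0.0]
contact_force: [1.2, 0.3, -1.2]
opening: 0.0506
grasp_force: 31.7
```

```bash
python3 snap.py w15; python3 - <<'E'
from h import *
m,im=load("w15"); hsv=cv2.cvtColor(im,cv2.COLOR_RGB2HSV)
T=np.array(m["extrinsics"]); f=240/np.tan(np.radians(m["vertical_fov"]/2))
a=np.radians(10.5); R=np.array([[np.cos(a),-np.sin(a)],[np.sin(a),np.cos(a)]])
for d in [(71.5,71.5),(71.5,-71.5)]:
    P=np.r_[(np.array([467,145])+R@np.array(d))/1000,.018]; c=T[:3,:3].T@(P-T[:3,3]); print("pred",f*c[:2]/c[2]+[m["cx"],m["cy"]])
mk=cv2.inRange(hsv,np.array((16,40,150)),np.array((32,255,255))); mk[230:]=0; mk=cv2.morphologyEx(mk,cv2.MORPH_OPEN,np.ones((2,2)))
n,l,st,ce=cv2.connectedComponentsWithStats(mk)
for i in range(1,n):
    if st[i,4]>80:
        ys,xs=np.nonzero(l==i); print(st[i],"left",(xs.min(),ys[xs.argmin()]),"right",(xs.max(),ys[xs.argmax()]),"top",(xs[ys.argmin()],ys.min()))
E
```

```text
[0.4679 0.1448 0.184 ] 28.6
pred [206.56906068 147.60841997]
pred [406.74688349 108.8516785 ]
[ 202    0   68   65 3675] left (np.int64(202), np.int64(18)) right (np.int64(269), np.int64(20)) top (np.int64(210), np.int64(0))
[ 475    0  165   53 1125] left (np.int64(475), np.int64(0)) right (np.int64(639), np.int64(3)) top (np.int64(475), np.int64(0))
[546  25  18  12 117] left (np.int64(546), np.int64(30)) right (np.int64(563), np.int64(25)) top (np.int64(560), np.int64(25))
[ 214  111  223  120 4754] left (np.int64(214), np.int64(229)) right (np.int64(436), np.int64(229)) top (np.int64(401), np.int64(111))
[   0  126   43  105 1130] left (np.int64(0), np.int64(127)) right (np.int64(42), np.int64(226)) top (np.int64(8), np.int64(126))
[588 147  52  29 741] left (np.int64(588), np.int64(173)) right (np.int64(639), np.int64(147)) top (np.int64(626), np.int64(147))
[244 194  27  37 379] left (np.int64(244), np.int64(227)) right (np.int64(270), np.int64(196)) top (np.int64(262), np.int64(194))
```

Emit:
drive_tool([
  {"xyz": [0, 0, 0.6], "twist": [0, 0, 0]},
  {"xyz": [0, 0, 0.9], "twist": [0, 0, 0]},
  {"xyz": [0, 0, 0.9], "twist": [0, 0, 0]},
  {"xyz": [0, 0, 0.9], "twist": [0, 0, 0]},
  {"xyz": [0, 0, 0.8], "twist": [0, 0, 0]},
  {"xyz": [0, 0, 0.5], "twist": [0, 0, 0]},
  {"xyz": [0, 0, 0.2], "twist": [0, 0, 0]},
  {"xyz": [0, 0, 0], "twist": [0, 0, 0]},
  {"xyz": [0, 0, 0], "twist": [0, 0, 0]},
])

```text
time_s: 29.55
tcp_pos: [0.468, 0.1449, 0.0647]
eef_rot: [1.0, -0.001, 0.0, -0.0]
contact_force: [-0.1, -0.4, -1.3]
opening: 0.0503
grasp_force: 31.7
```

Emit:
drive_tool([
  {"xyz": [0, 0, 0.12], "twist": [0, 0, 0]},
  {"xyz": [0, 0, 0.09], "twist": [0, 0, 0]},
  {"xyz": [0, 0, 0.06], "twist": [0, 0, 0]},
  {"xyz": [0, 0, 0.05], "twist": [0, 0, 0]},
  {"xyz": [0, 0, 0], "twist": [0, 0, 0]},
  {"xyz": [0, 0, 0], "twist": [0, 0, 0]},
])

```text
time_s: 30.15
tcp_pos: [0.4675, 0.145, 0.0564]
eef_rot: [1.0, -0.0, 0.0, -0.0]
contact_force: [-0.3, -0.3, 3.5]
opening: 0.0507
grasp_force: 32.1
```

Contact at the expected height, so I'll release and go back for the large bowl.

Emit:
drive_tool([
  {"xyz": [0, 0, 0], "twist": [0, 0, 0]},
  {"xyz": [0, 0, 0], "twist": [0, 0, 0]},
  {"xyz": [0, 0, 0], "twist": [0, 0, 0]},
  {"xyz": [0, 0, 0], "twist": [0, 0, 0]},
  {"xyz": [0, 0, -0.4], "twist": [0, 0, 0]},
  {"xyz": [0, 0, -0.8], "twist": [0, 0, 0]},
  {"xyz": [0, 0, -1], "twist": [0, 0, 0]},
  {"xyz": [0, 0, -1], "twist": [0, 0, 0]},
  {"xyz": [0, 0, -1], "twist": [0, 0, 0]},
  {"xyz": [0, 0, -1], "twist": [0, 0, 0]},
  {"xyz": [0, 0, -0.6], "twist": [0, 0, 0]},
  {"xyz": [0, 0, 0], "twist": [0, 0, 0]},
], fingers=76)

```text
time_s: 31.35
tcp_pos: [0.4683, 0.1452, 0.2038]
eef_rot: [1.0, -0.0, 0.002, -0.0]
contact_force: [0.4, 0.7, 0.0]
opening: 0.0759
grasp_force: 0.0
```

```bash
python3 snap.py w16
```

```text
[0.4683 0.1452 0.2038] 31.35
```

Emit:
drive_tool([
  {"xyz": [0.42, 0.34, 0], "twist": [0, 0, 0]},
  {"xyz": [1, 0.9, 0], "twist": [0, 0, 0]},
  {"xyz": [1, 0.9, 0], "twist": [0, 0, 0]},
  {"xyz": [1, 0.9, 0], "twist": [0, 0, 0]},
  {"xyz": [1, 0.9, 0], "twist": [0, 0, 0]},
  {"xyz": [1, 0.9, 0], "twist": [0, 0, 0]},
  {"xyz": [1, 0.8, 0], "twist": [0, 0, 0]},
  {"xyz": [0.7, 0.5, 0], "twist": [0, 0, 0]},
  {"xyz": [0.3, 0.2, 0], "twist": [0, 0, 0]},
  {"xyz": [0, 0, 0], "twist": [0, 0, 0]},
  {"xyz": [0, 0, 0], "twist": [0, 0, 0]},
])

```text
time_s: 32.5
tcp_pos: [0.652, -0.0133, 0.2006]
eef_rot: [1.0, -0.0, -0.001, -0.0]
contact_force: [0.5, 1.3, -0.5]
opening: 0.0759
grasp_force: 0.0
```

```bash
python3 snap.py w17; python3 - <<'E'
from h import *
def redc(im):
    hsv=cv2.cvtColor(im,cv2.COLOR_RGB2HSV)
    r=cv2.inRange(hsv,np.array((0,120,90)),np.array((6,255,255)))|cv2.inRange(hsv,np.array((174,120,60)),np.array((180,255,255)))
    return max(cv2.findContours(cv2.morphologyEx(r,cv2.MORPH_OPEN,np.ones((3,3))),cv2.RETR_EXTERNAL,cv2.CHAIN_APPROX_NONE)[0],key=cv2.contourArea)
m,im=load("w16"); q=cast(m,redc(im)[:,0],.006)*1000; print("medium",cv2.minEnclosingCircle(q[:,:2].astype(np.float32)))
m,im=load("w17"); hsv=cv2.cvtColor(im,cv2.COLOR_RGB2HSV)
paper=cv2.inRange(hsv,np.array((80,10,120)),np.array((120,120,255)))
# bowl = hole in paper
box=paper[80:330,150:500]; c=max(cv2.findContours(cv2.morphologyEx(paper[:330],cv2.MORPH_OPEN,np.ones((3,3))),cv2.RETR_CCOMP,cv2.CHAIN_APPROX_NONE)[0],key=lambda c:cv2.contourArea(c) if cv2.pointPolygonTest(c,(324.,220.),False)>0 and cv2.contourArea(c)<35000 else 0)
q=cast(m,c[:,0],.002)*1000; print("large",cv2.contourArea(c),cv2.minEnclosingCircle(q[:,:2].astype(np.float32)))
E
```

```text
[ 0.652  -0.0133  0.2006] 32.5
medium ((466.3632507324219, 145.06051635742188), 53.73817443847656)
large 20078.5 ((652.2616577148438, -13.61742877960205), 67.58336639404297)
```

Emit:
drive_tool([
  {"xyz": [0, 0, 0.6], "twist": [0, 0, 0]},
  {"xyz": [0, 0, 1], "twist": [0, 0, 0]},
  {"xyz": [0, 0, 1], "twist": [0, 0, 0]},
  {"xyz": [0, 0, 1], "twist": [0, 0, 0]},
  {"xyz": [0, 0, 1], "twist": [0, 0, 0]},
  {"xyz": [0, 0, 0.6], "twist": [0, 0, 0]},
  {"xyz": [0, 0, 0.4], "twist": [0, 0, 0]},
  {"xyz": [0, 0, 0.1], "twist": [0, 0, 0]},
  {"xyz": [0, 0, 0], "twist": [0, 0, 0]},
  {"xyz": [0, 0, 0], "twist": [0, 0, 0]},
])

```text
time_s: 33.55
tcp_pos: [0.6533, -0.0137, 0.0598]
eef_rot: [1.0, -0.0, 0.001, 0.0]
contact_force: [0.4, 0.4, 1.1]
opening: 0.0762
grasp_force: 0.0
```

Emit:
drive_tool([
  {"xyz": [0, 0, 0.18], "twist": [0, 0, 0]},
  {"xyz": [0, 0, 0], "twist": [0, 0, 0]},
])

```text
time_s: 33.75
tcp_pos: [0.6527, -0.0137, 0.0542]
eef_rot: [1.0, -0.001, 0.0, 0.0]
contact_force: [-0.9, 0.8, 0.5]
opening: 0.0759
grasp_force: 0.0
```

Emit:
drive_tool([
  {"xyz": [0, 0, 0], "twist": [0, 0, 0]},
  {"xyz": [0, 0, 0], "twist": [0, 0, 0]},
  {"xyz": [0, 0, 0], "twist": [0, 0, 0]},
  {"xyz": [0, 0, 0], "twist": [0, 0, 0]},
  {"xyz": [0, 0, 0], "twist": [0, 0, 0]},
  {"xyz": [0, 0, 0], "twist": [0, 0, 0]},
], fingers=48, newtons=35)

```text
time_s: 34.35
tcp_pos: [0.6528, -0.0136, 0.0549]
eef_rot: [1.0, -0.0, 0.0, -0.0]
contact_force: [-2.6, 0.4, 7.6]
opening: 0.056
grasp_force: 35.7
```

Emit:
drive_tool([
  {"xyz": [0, 0, -0.3], "twist": [0, 0, 0]},
  {"xyz": [0, 0, -0.7], "twist": [0, 0, 0]},
  {"xyz": [0, 0, -1], "twist": [0, 0, 0]},
  {"xyz": [0, 0, -1], "twist": [0, 0, 0]},
  {"xyz": [0, 0, -1], "twist": [0, 0, 0]},
  {"xyz": [0, 0, -0.5], "twist": [0, 0, 0]},
  {"xyz": [-0.4, 0.2, 0], "twist": [0, 0, 0]},
  {"xyz": [-0.9, 0.5, 0], "twist": [0, 0, 0]},
  {"xyz": [-1, 0.55, 0], "twist": [0, 0, 0]},
  {"xyz": [-1, 0.55, 0], "twist": [0, 0, 0]},
  {"xyz": [-1, 0.55, 0], "twist": [0, 0, 0]},
  {"xyz": [-1, 0.55, 0], "twist": [0, 0, 0]},
])

```text
time_s: 35.55
tcp_pos: [0.5177, -0.0864, 0.1655]
eef_rot: [1.0, -0.0, -0.001, -0.0]
contact_force: [0.5, -0.9, -2.0]
opening: 0.0561
grasp_force: 37.6
```

Emit:
drive_tool([
  {"xyz": [-1, 0.55, 0], "twist": [0, 0, 0]},
  {"xyz": [-1, 0.55, 0], "twist": [0, 0, 0]},
  {"xyz": [-0.7, 0.4, 0], "twist": [0, 0, 0]},
  {"xyz": [-0.3, 0.15, 0], "twist": [0, 0, 0]},
  {"xyz": [0, 0, 0], "twist": [0, 0, 0]},
  {"xyz": [0, 0, 0], "twist": [0, 0, 0]},
])

```text
time_s: 36.15
tcp_pos: [0.4455, -0.1271, 0.1665]
eef_rot: [1.0, -0.001, 0.0, -0.0]
contact_force: [0.4, -0.4, -1.3]
opening: 0.056
grasp_force: 37.6
```

```bash
python3 snap.py w18; python3 - <<'E'
from h import *
m,im=load("w18"); hsv=cv2.cvtColor(im,cv2.COLOR_RGB2HSV)
T=np.array(m["extrinsics"]); f=240/np.tan(np.radians(m["vertical_fov"]/2))
a=np.radians(.9); R=np.array([[np.cos(a),-np.sin(a)],[np.sin(a),np.cos(a)]])
for d in [(80.5,80.5),(80.5,-80.5)]:
    P=np.r_[(np.array([445,-127])+R@np.array(d))/1000,.018]; c=T[:3,:3].T@(P-T[:3,3]); print("pred",f*c[:2]/c[2]+[m["cx"],m["cy"]])
E
```

```text
[ 0.4455 -0.1271  0.1665] 36.15
pred [198.70375784 114.15945547]
pred [446.12060729 109.87438831]
```

View pics/w18.png

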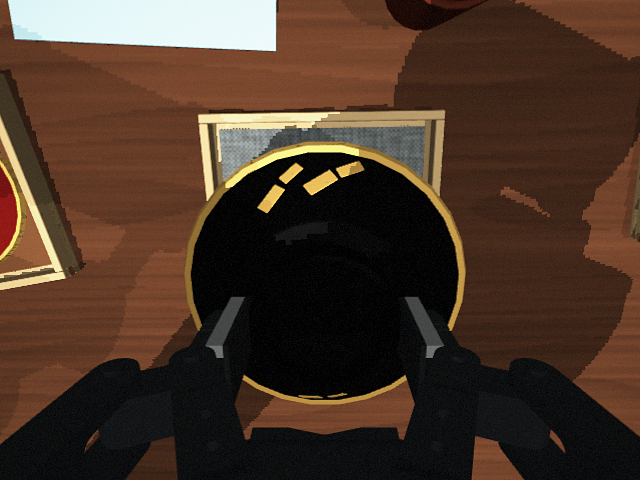

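The grey tray's far corners are at (199,114) and (445,111), just as predicted, and the large bowl hangs level over it.

Emit:
drive_tool([
  {"xyz": [0, 0, 0.6], "twist": [0, 0, 0]},
  {"xyz": [0, 0, 0.9], "twist": [0, 0, 0]},
  {"xyz": [0, 0, 0.9], "twist": [0, 0, 0]},
  {"xyz": [0, 0, 0.8], "twist": [0, 0, 0]},
  {"xyz": [0, 0, 0.6], "twist": [0, 0, 0]},
  {"xyz": [0, 0, 0.3], "twist": [0, 0, 0]},
  {"xyz": [0, 0, 0], "twist": [0, 0, 0]},
  {"xyz": [0, 0, 0], "twist": [0, 0, 0]},
])

```text
time_s: 37.0
tcp_pos: [0.4457, -0.1271, 0.0646]
eef_rot: [1.0, -0.0, 0.0, 0.0]
contact_force: [-0.2, 0.7, -1.9]
opening: 0.0563
grasp_force: 37.6
```

Emit:
drive_tool([
  {"xyz": [0, 0, 0.08], "twist": [0, 0, 0]},
  {"xyz": [0, 0, 0.06], "twist": [0, 0, 0]},
  {"xyz": [0, 0, 0.05], "twist": [0, 0, 0]},
  {"xyz": [0, 0, 0.04], "twist": [0, 0, 0]},
  {"xyz": [0, 0, 0], "twist": [0, 0, 0]},
  {"xyz": [0, 0, 0], "twist": [0, 0, 0]},
])

```text
time_s: 37.6
tcp_pos: [0.4453, -0.1273, 0.0589]
eef_rot: [1.0, -0.0, 0.0, 0.0]
contact_force: [-1.9, 0.4, 7.3]
opening: 0.0562
grasp_force: 38.6
```

Emit:
drive_tool([
  {"xyz": [0, 0, 0], "twist": [0, 0, 0]},
  {"xyz": [0, 0, 0], "twist": [0, 0, 0]},
  {"xyz": [0, 0, 0], "twist": [0, 0, 0]},
  {"xyz": [0, 0, 0], "twist": [0, 0, 0]},
  {"xyz": [0, 0, -0.4], "twist": [0, 0, 0]},
  {"xyz": [0, 0, -0.8], "twist": [0, 0, 0]},
  {"xyz": [0, 0, -1], "twist": [0, 0, 0]},
  {"xyz": [0, 0, -1], "twist": [0, 0, 0]},
  {"xyz": [0, 0, -1], "twist": [0, 0, 0]},
  {"xyz": [0, 0, -1], "twist": [0, 0, 0]},
  {"xyz": [0, 0, -0.6], "twist": [0, 0, 0]},
  {"xyz": [0, 0, 0], "twist": [0, 0, 0]},
], fingers=80)

```text
time_s: 38.8
tcp_pos: [0.446, -0.1275, 0.2059]
eef_rot: [1.0, -0.0, 0.002, 0.001]
contact_force: [-0.9, 0.0, 0.1]
opening: 0.0799
grasp_force: 0.0
```

```bash
python3 snap.py w19; python3 - <<'E'
from h import *
m,im=load("w19")
g=blob(im,(0,0,0),(179,255,28),(325,300),3)  # black body may merge with fingers: use the upper part only
q=cast(m,g[:,0],.006)*1000; u=q[(q[:,0]>440)]
print(u.max(0).round(1),u.min(0).round(1))
A=np.c_[2*u[:,:2],np.ones(len(u))]; s=np.linalg.lstsq(A,(u[:,:2]**2).sum(1),rcond=None)[0]; print("circle fit",s[:2],np.sqrt(s[2]+s[0]**2+s[1]**2))
from scipy.spatial import cKDTree
E
```

```text
[ 0.446  -0.1275  0.2059] 38.8
[506.  -65.1   6. ] [ 440.1 -188.8    6. ]
circle fit [ 441.45635834 -127.1223631 ] 61.7887305296857
```

```bash
python3 -c "
from cell import arm
print(arm.hand_in())"
```

```text
the job is handed in; nothing more can be done
None
```

The stack is apart: each of the four bowls was set down mouth down and released in the tray of its own size, measured about 1–4 mm from the tray's centre. The arm was never driven into the cup or jar, but I did not re-measure either at the end. I handed the job in at about 39 s, and no verdict was returned.

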